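Sort the clinic supplies into their trays

ROBOT

A 7-joint arm with a two-finger parallel gripper is mounted at the origin on a cart in front of the work surface, level with it; the furniture and walls round the work are solid. World frame = base frame: x ahead of the robot, y to its left, z up, the work surface at z = 0. Lengths are in m, angles in rad, forces in N, time in s.
With the tool pointing down it reaches from about 0.4 to 0.75 m from the base axis. Payload 19.5 kg.
Tool frame: the origin (TCP) lies at the very end of the fingers, on their centre line; the grasp point (between the pads) lies 19 mm behind it; z points along the fingers, y is the line along which they close (so a half turn about z gives the same grasp; the last joint's range is limited). The gripper opens to 85 mm and grips with 20 to 120 N. Pads are 22 mm wide; open, the fingers measure 114 mm over their backs; the gripper's body (76 mm by 85 mm) begins 54 mm behind the grasp point. The pads swing forward as they close: fully open they stand 13 mm farther back than shut.
Start: joints at [1.083, 0.707, -0.028, 1.485, 0.022, 0.951, -0.075], TCP at [0.248, -0.519, 0.231] pointing down, gripper open.
Joint ranges: [-2.71, 2.71], [-0.32, 2.16], [-1.57, 1.52], [0, 2.45], [-1.46, 4.6], [0, 2.02], [-2.83, 2.83]. Speed limits (rad/s): [1.89, 1.89, 2.57, 2.57, 3.01, 3.01, 3.01].

INTERFACE

Orientations are given as a unit quaternion [w, x, y, z].
In Python, from workcell import ctrl, eyes gives the robot as it stands. The module is installed in compiled form; this text tells all that it offers.
- The arm moves only by the tool servo_tool, never from a script. Its argument "rows" is text: rows parted by semicolons, each of 7 numbers parted by spaces: the shift along the tool's x, y, z in units of 25 mm (1.0 is 25 mm), then the turn, a rotation vector about the tool's x, y, z in units of 5 degrees (1.0 is 5 degrees), then the closure, from 0 (fully open) to 1 (shut). A call has exactly 8 rows; each row shifts and turns the commanded pose from where the row before left it, along the tool's axes as they then stand; what a row does not reach is not made up. A row lasts 1/12 s, in which the tool goes at most 41.7 mm and 7.16 degrees, less where a joint would pass 70% of its speed; a pose out of reach is approached as far as the arm can. A call is refused whole if a number of a shift passes 1 or a number of a turn 1, either way. A call with a gripper value outside its range is refused whole. The fingers move at their own pace and stop on an object; "force" is the grip in N (left out, the last holds). Time passes only in rows, so rows that do not move let the fingers close, or fill a call up. It gives the time, the measured TCP pose, the force, the opening and the grip force at its end, in the units of the state.
- ctrl.observe(): the state, without advancing time (a new reading comes with each control period).
- eyes.camera(name): name is "scene" or "top"; returns (picture, depth): 480x640x3 uint8, red, green, blue; 480x640 float32, m along the optical axis (not along the pixel's ray), 0 where there is no reading.
- eyes.camera_info(name): a dict with "mtx" (3x3 intrinsics, pixels), "world_from_camera" (4x4, takes a point from camera to world coordinates). Camera axes: x right, y down, z forward; pixel columns grow to the right and rows downward; lengths in m; the calibration is good to about 2 mm. A picture is of the moment at which its call begins. camera_info takes no time and is no camera call.
- ctrl.hand_in(): hands the job in; it is judged then, once.
The state is a dict: "time": time; "joint_positions": joint angles; "dq": joint speeds; "effort": joint torques, N m; "ee_pos": TCP position; "tcp_rot": TCP orientation; "ft_force": force on the tool from outside, world axes, zero at the start; "wrist_torque": the same for the moment, N m; "opening": finger opening in m; "grasp_force": force on a finger pad.
Only numpy, scipy, OpenCV 4.12 (cv2) and the standard library are available. Lean on these libraries where they do the work, as an engineer would, in place of code of your own. Each camera call takes 0.05 s, during which the arm holds its last target. There are 200 camera calls.

TASK

Sort the five supplies that lie or stand in front of the three coloured trays into those trays: lay the two needle packets flat in the blue tray, one in each bay; stand the two tape rolls upright in the green tray, one in each bay; and stand the amber bottle in the yellow tray, never letting it lean far over on the way. Leave the steel instrument box and the white bottle where they are, and ignore the stock at the far right end of the worktop.

Things in the scene. Friction and masses are not known exactly. Their poses are not given: they have to be found in the camera images.
- packet_1_center (a point): needle packet: flat white blister packet with dark red ends, 30 wide (x) x 86 long (y) x 9 mm thick, lying flat, alone on the worktop. This point is its centre, 4.5 mm above its underside; x across its width, y along its length, z up. Weighs about 20 g; grip it by its long sides. The other packet looks the same. (Two more such packets and a tape roll lie at the far right end of the worktop beside the carton, out of the work: they are stock, fixed, and not meant.)
- packet_2_center (a point): second needle packet, same as the first: 30 wide (x) x 86 long (y) x 9 mm thick, lying flat; this point is its centre, 4.5 mm above its underside; x across, y lengthwise, z up.
- tape_short_center (a point): short roll of surgical tape, cream, a plain cylinder 33 mm in diameter and 34 mm high, standing on end. This point is its centre, 17 mm above its underside; z is its axis, up. About 30 g.
- tape_tall_center (a point): tall roll of surgical tape, off-white, a plain cylinder 33 mm in diameter and 60 mm high, standing on end. This point is its centre, 30 mm above its underside; z is its axis, up. About 30 g.
- amber_bottle_center (a point): amber (dark brown) glass bottle with a black screw cap, 142 mm high; the round body is 60 mm in diameter from the bottom up to about 85 mm, narrows above, and the cap is 33 mm in diameter and covers the top 20 mm (122 to 142 mm above the underside). The cap does not come off and can be gripped. About 0.3 kg. This point is on its axis, half-way up, 71 mm above its underside; z up.
- blue_tray: blue shallow tray for needle packets, fixed, outside 116 (x) x 148 (y) x 9 mm high, walls 4 mm, floor 3 mm thick (its top is 3 mm above the worktop). A low rib along x, 4 mm wide and 3 mm above the floor, parts it into two equal bays, each 108 mm long (x) and 68 mm wide (y), centred at y = +36 and y = -36 mm. A packet lies in a bay with its length along the tray's x. Origin: centre of the underside; z up; a blank white label strip is on its -x side.
- green_tray: green shallow tray for tape rolls, fixed, outside 68 (x) x 132 (y) x 12 mm high, walls 4 mm, floor 3 mm thick. A divider of the same height along x, 4 mm wide, parts it into two square bays, each 60 x 60 mm, centred at y = +32 and y = -32 mm. Origin: centre of the underside; z up; a blank white label strip is on its -x side.
- yellow_tray: yellow square tray for the bottle, fixed, outside 92 x 92 x 16 mm high, walls 4 mm, floor 3 mm thick; one bay 84 x 84 mm. Origin: centre of the underside; z up; a blank white label strip is on its -x side.
- steel_box_center (a point): bystander, to be left alone: closed stainless instrument box with a wire loop on its lid, 76 (x) x 196 (y) x 62 mm; this point is its centre, 31 mm up.
- white_bottle_center (a point): bystander, to be left alone: white plastic bottle with a blue label and white cap, 61 mm in diameter, 150 mm high, at the right of the work; this point is on its axis, 75 mm up.
There are look-alikes about, which are no part of the job. Of the things that look like the part that bears amber_bottle_center, take the one that is farthest to the robot's right at the start.

How it is judged:
By the outcome, as a careful person would: the job done as asked, in the order asked, and still so for the second after the job is handed in, with the robot touching nothing.
It also fails if it takes over 136 s, if anything falls off the work surface, if the arm or the gripper's body presses on something with over 40 N, if the wrist force passes 120 N, or if a joint passes its speed limit or range.

## Working session

There is one attempt and no reset: what is moved stays moved. The work goes in short steps, Python scripts to look and compute and a tool call to move; the robot and the scene stay as the last step left them, time stands still between calls to the robot, and variables do not carry over. Pictures are saved under pics/ and viewed, at most 14 in all, crops included, and the job is handed in when it is done.

Besides the shell and the picture viewer there is one more tool, called after "Request:" in YAML: its name, and indented under it one key for each argument. servo_tool: Moves the arm, as the interface text tells. Its arguments: {"type":"object","properties":{"rows":{"type":"string"},"force":{"type":"number"}},"required":["rows"]}

```bash
mkdir -p pics
python3 - <<'E'
from workcell import ctrl, eyes
import cv2, numpy as np
print(ctrl.observe())
for n in("scene","top"):
    p,d=eyes.camera(n); i=eyes.camera_info(n); cv2.imwrite(f"pics/{n}0.png",p[:,:,::-1]); np.savez(f"{n}0.npz",p=p,d=d,K=i["mtx"],T=i["world_from_camera"])
    print(n,i)
E
```

```text
{'time': 0.0, 'joint_positions': array([ 1.0832912 ,  0.70709437, -0.02762991,  1.48495397,  0.02198711,
        0.95091312, -0.07549955]), 'dq': array([-5.22490115e-04,  1.86471333e-03, -1.73157021e-03, -1.01941901e-03,
       -4.34939073e-04, -4.77043847e-04,  9.52480964e-05]), 'effort': array([-2.24822528e-03, -8.83227682e+01,  1.23337694e+00, -2.36174834e+01,
        1.67546893e-02,  6.49471243e-03,  1.09398195e-05]), 'ee_pos': array([ 0.24783237, -0.51857372,  0.23084291]), 'tcp_rot': array([-5.18624618e-04,  9.75259545e-01,  2.21062287e-01, -1.25202820e-04]), 'ft_force': array([-0.11210189, -0.02921855,  1.24484397]), 'wrist_torque': array([ 0.02332372,  0.04886064, -0.00806901]), 'grasp_force': 0.0, 'opening': 0.08512787595805914}
scene {'mtx': array([[528.51966221,   0.        , 316.10186552],
       [  0.        , 528.51966221, 236.84388718],
       [  0.        ,   0.        ,   1.        ]]), 'world_from_camera': array([[-0.57817065, -0.5366734 ,  0.61457332, -0.37315303],
       [-0.81579964,  0.3929543 , -0.42433226,  0.58209852],
       [-0.01377139, -0.74670515, -0.66501261,  1.00372115],
       [ 0.        ,  0.        ,  0.        ,  1.        ]])}
top {'mtx': array([[527.71951442,   0.        , 316.05262466],
       [  0.        , 527.71951442, 229.84649005],
       [  0.        ,   0.        ,   1.        ]]), 'world_from_camera': array([[-0.04118726, -0.92893523,  0.36794422, -0.05836581],
       [-0.99914571,  0.03704535, -0.01831621,  0.01301274],
       [ 0.00338395, -0.36838429, -0.92966745,  1.42476763],
       [ 0.        ,  0.        ,  0.        ,  1.        ]])}
```

View pics/scene0.png

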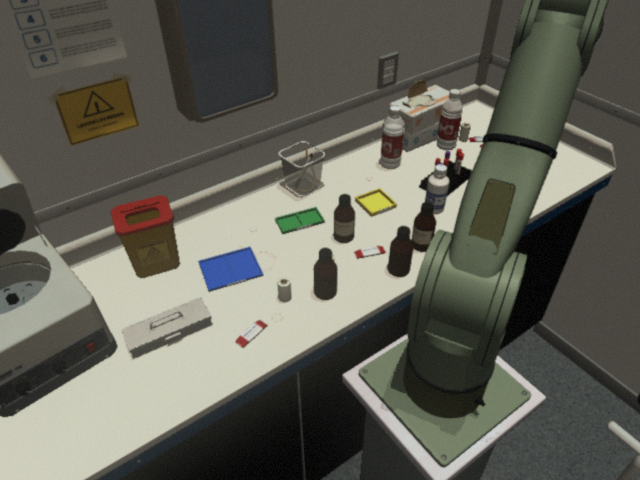

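View pics/top0.png

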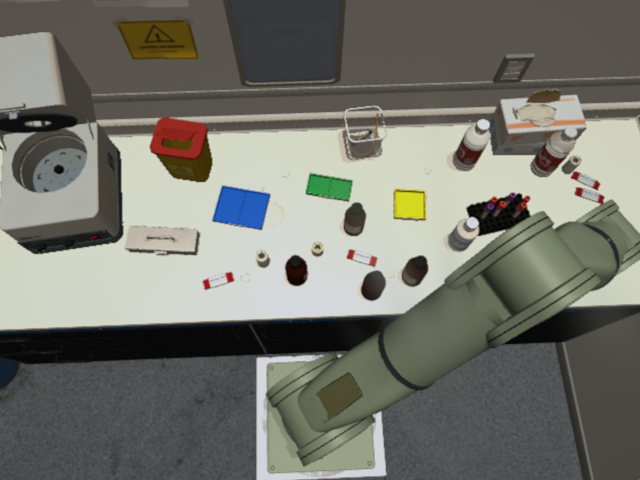

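The scene view shows four amber bottles at top-view pixels (355,219), (297,270), (374,285) and (415,270). The white bottle is at (464,232) and the stock packets and roll at about (590,180). The work packets are at (218,281) and (362,257), and the rolls at (262,258) and (318,248). The rightmost amber bottle is at (415,270), so I'll check it close up.

```bash
cat > h.py <<'E'
import cv2, numpy as np
def load(n):
    z=np.load(n); return z["p"],z["d"],z["K"],z["T"]
def ray(K,T,uv,z):
    uv=np.atleast_2d(np.asarray(uv,float)); d=np.c_[uv,np.ones(len(uv))]@np.linalg.inv(K).T@T[:3,:3].T
    return T[:3,3]+d*((z-T[2,3])/d[:,2])[:,None]
def cont(m,amin):
    c,_=cv2.findContours(m.astype(np.uint8),cv2.RETR_EXTERNAL,cv2.CHAIN_APPROX_NONE)
    return [k for k in c if cv2.contourArea(k)>=amin]
E
python3 - <<'E'
from h import *
p,d,K,T=load("top0.npz"); hsv=cv2.cvtColor(p,cv2.COLOR_RGB2HSV); H,S,V=[hsv[...,i].astype(int) for i in range(3)]
roi=np.zeros(H.shape,bool); roi[165:310,115:520]=1
for n,m,z in [("blue",(H>105)&(H<130)&(S>150),.009),("green",(H>50)&(H<80)&(S>120),.012),("yellow",(H>22)&(H<34)&(S>150)&(V>120),.016)]:
    for c in cont(m&roi,200):
        q=ray(K,T,c[:,0],z)[:,:2]*1000; print(n,cv2.minAreaRect(q.astype(np.float32)),c[:,0].mean(0))
m=((H<6)|(H>174))&(S>120)&(V>80)&roi
for c in cont(m,8):
    print("red",c[:,0].mean(0),ray(K,T,c[:,0].mean(0)[None],.009)[0]*1000, cv2.contourArea(c))
crop=cv2.resize(p[200:300,190:440],None,fx=3.2,fy=3.2,interpolation=cv2.INTER_CUBIC)
s=load("scene0.npz")[0]; c2=cv2.resize(s[185:305,240:490],None,fx=2.3,fy=2.3,interpolation=cv2.INTER_CUBIC)
o=np.zeros((600,800,3),np.uint8); o[:320,:800]=crop; o[322:322+276,:575]=c2; cv2.imwrite("pics/crop1.png",o[:,:,::-1])
for n in("white",):pass
E
```

```text
blue ((582.9900512695312, 201.8055877685547), (144.64559936523438, 112.62693786621094), 77.02937316894531) [241.14906832 207.39130435]
green ((637.7691650390625, -58.02123260498047), (127.04228210449219, 65.35806274414062), 77.14293670654297) [328.73109244 186.62184874]
yellow ((571.366455078125, -291.5612487792969), (90.13461303710938, 90.9487075805664), 84.52357482910156) [409.56637168 203.88495575]
red [206.17391304 283.7826087 ] [353.45068913 296.02262117   9.        ] 32.5
red [229.17391304 276.7826087 ] [371.07984312 232.75836042   9.        ] 34.5
red [372.61904762 261.14285714] [ 400.73846673 -170.3944076     9.        ] 27.5
red [350.33333333 254.19047619] [ 423.93211039 -108.91966938    9.        ] 30.5
red [501.7  204.05] [ 561.86237623 -564.84879378    9.        ] 34.0
red [493.875  199.6875] [ 576.84277199 -544.12021094    9.        ] 23.0
```

View pics/crop1.png

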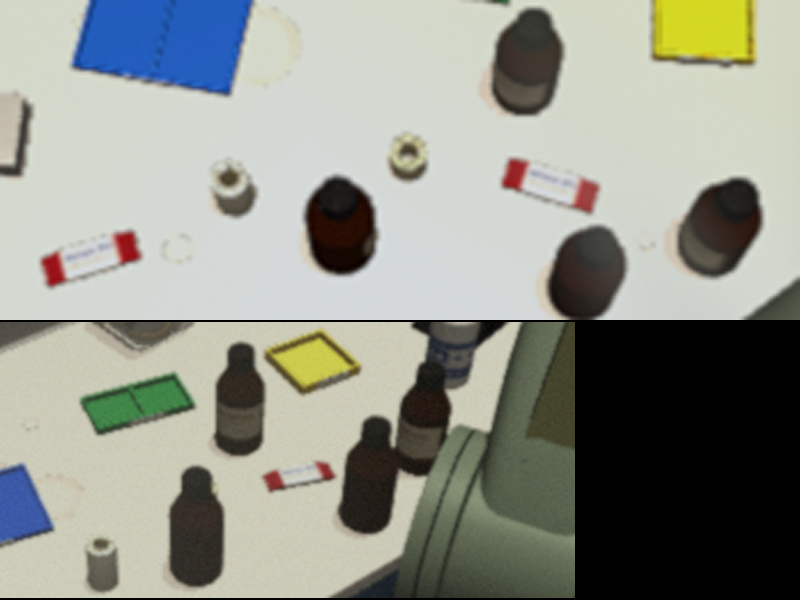

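The crop shows labels on bottles (355,219) and (415,270), and none visible on (297,270) and (374,285). I need to know whether the sizes differ and whether the labels are only facing away, so I'll zoom and measure.

Run:
```python
from h import *
p,d,K,T=load("top0.npz"); s,ds,Ks,Ts=load("scene0.npz")
o=np.zeros((600,800,3),np.uint8)
for i,(u,v) in enumerate([(355,219),(297,270),(374,285),(415,270)]):
    c=p[v-25:v+25,u-20:u+20].astype(float); o[:250,i*200:i*200+200]=cv2.resize(np.clip(255*(c/255)**.5,0,255).astype(np.uint8),(200,250),interpolation=cv2.INTER_CUBIC)
for i,(u,v) in enumerate([(344,219),(325,274),(401,252),(424,228)]):
    c=s[v-30:v+30,u-20:u+20].astype(float); o[260:560,i*200:i*200+200]=cv2.resize(np.clip(255*(c/255)**.5,0,255).astype(np.uint8),(200,300),interpolation=cv2.INTER_CUBIC)
cv2.imwrite("pics/crop2.png",o[:,:,::-1])
# depth points above table
def world(d,K,T):
    v,u=np.mgrid[:480,:640]; q=np.stack([(u-K[0,2])/K[0,0]*d,(v-K[1,2])/K[1,1]*d,d],-1)@T[:3,:3].T+T[:3,3]; q[d==0]=np.nan; return q
q=world(d,K,T)
for n,(u,v) in dict(b355=(355,211),b297=(297,262),b374=(374,277),b415=(418,262),white=(472,223),ts=(318,248),tl=(262,256)).items():
    w=q[v-9:v+10,u-9:u+10].reshape(-1,3); h=np.nanpercentile(w[:,2],97); t=w[w[:,2]>h-.006]; print(n,"h",h.round(4),"c",t.mean(0).round(4),"ext",np.ptp(t,0).round(3))
```

```text
b355 h 0.1464 c [ 0.5095 -0.1232  0.1439] ext [0.03  0.03  0.008]
b297 h 0.1464 c [0.3674 0.0435 0.1436] ext [0.029 0.028 0.009]
b374 h 0.1466 c [ 0.3174 -0.1607  0.1438] ext [0.031 0.031 0.009]
b415 h 0.1462 c [ 0.3544 -0.2769  0.1436] ext [0.031 0.031 0.007]
white h 0.1532 c [ 0.4511 -0.4212  0.1506] ext [0.031 0.031 0.009]
ts h 0.0373 c [ 0.4398 -0.0169  0.0351] ext [0.033 0.031 0.01 ]
tl h 0.0621 c [0.4131 0.1377 0.0603] ext [0.032 0.03  0.01 ]
```

View pics/crop2.png

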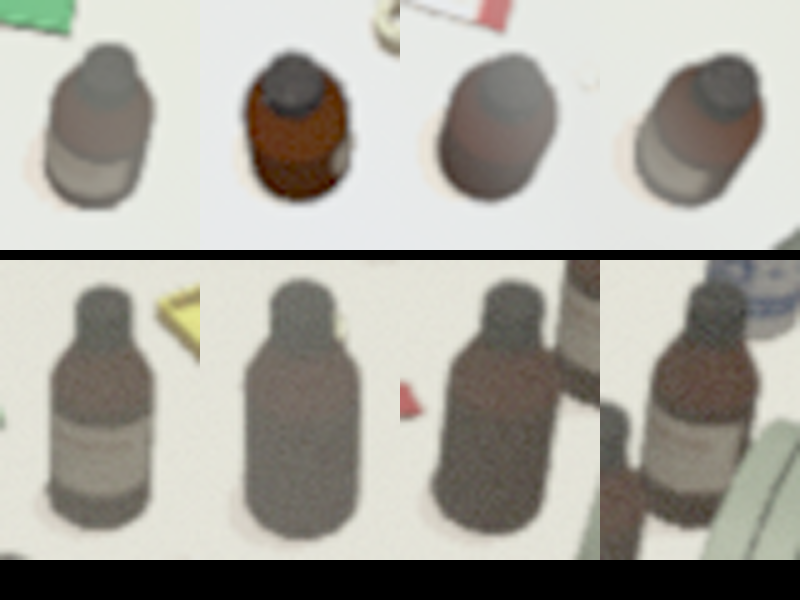

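All four bottles are about 146 mm high by depth and have the same shape. Bottle (297,270) shows the edge of a label at its right side, so these are the same bottle turned differently. The rightmost at (415,270) is therefore the one meant, near (0.354,-0.277). Next I'll cross-check against the scene view and write the move helper.

```bash
cat > go.py <<'E'
import sys, numpy as np
from scipy.spatial.transform import Rotation as R
from workcell import ctrl
s=ctrl.observe(); q=s["tcp_rot"]; Rc=R.from_quat([q[1],q[2],q[3],q[0]])
yy=Rc.as_matrix()[:,1]; print("t",round(s["time"],2),"pos",s["ee_pos"].round(4),"yaw",np.degrees(np.arctan2(yy[1],yy[0])).round(2),"open",round(s["opening"],4),"grip",round(s["grasp_force"],1),"F",s["ft_force"].round(1),"j7",s["joint_positions"][6].round(2))
# args: groups "x,y,z,yaw" (yaw mod 180, closing axis)
p=s["ee_pos"]; pos=p
for a in sys.argv[1:]:
    x,y,z,w=map(float,a.split(",")); best=None
    for k in (-180,0,180):
        t=np.radians(w+k); Y=np.array([np.cos(t),np.sin(t),0]); Z=np.array([0,0,-1.]); M=np.c_[np.cross(Y,Z),Y,Z]
        Rt=R.from_matrix(M); rv=(Rc.inv()*Rt).as_rotvec(degrees=True)
        if best is None or np.linalg.norm(rv)<np.linalg.norm(best[0]): best=(rv,Rt)
    rv,Rt=best; d=Rt.inv().apply(np.array([x,y,z])-pos)
    print("turn units",(rv/5).round(2),"then shift units",(d/.025).round(2)); Rc=Rt; pos=np.array([x,y,z])
E
python3 - <<'E'
from h import *
p,d,K,T=load("scene0.npz"); hsv=cv2.cvtColor(p,cv2.COLOR_RGB2HSV); H,S,V=[hsv[...,i].astype(int) for i in range(3)]
roi=np.zeros(H.shape,bool); roi[180:360,190:410]=1
for n,m,z in [("blue",(H>105)&(H<130)&(S>120),.009),("green",(H>50)&(H<80)&(S>100),.012),("yellow",(H>22)&(H<34)&(S>120)&(V>90),.016)]:
    for c in cont(m&roi,150):
        q=ray(K,T,c[:,0],z)[:,:2]*1000; print(n,cv2.minAreaRect(q.astype(np.float32)))
m=((H<6)|(H>174))&(S>100)&(V>60)&roi
for c in cont(m,8): print("red",c[:,0].mean(0),ray(K,T,c[:,0].mean(0)[None],.009)[0]*1000)
E
python3 go.py 0.362,0.264,0.231,15.5 0.362,0.264,0.03,15.5
```

```text
blue ((581.6630249023438, 204.12417602539062), (143.37095642089844, 113.67451477050781), 76.7886962890625)
green ((635.816162109375, -55.78883361816406), (128.58868408203125, 64.3209457397461), 77.0494613647461)
yellow ((566.8670043945312, -287.25201416015625), (95.94995880126953, 97.57704162597656), 83.98576354980469)
red [241.32 341.04] [351.85939104 297.9840635    9.        ]
red [261.   323.75] [368.88406832 234.6559926    9.        ]
red [358.66666667 253.66666667] [ 421.20519511 -106.4248132     9.        ]
red [380.94736842 249.26315789] [ 398.82080047 -166.85684216    9.        ]
t 0.1 pos [ 0.2478 -0.5186  0.2309] yaw -64.46 open 0.0852 grip 0.0 F [-0.1  0.3  0.2] j7 -0.08
turn units [-1.000e-02 -1.000e-02 -1.599e+01] then shift units [28.94 12.77 -0.  ]
turn units [0. 0. 0.] then shift units [0.   0.   8.04]
```

The two views agree within about 2–4 mm, so I'll average them. The nearer packet (packet 2) goes first.

```bash
python3 go.py 0.411,-0.138,0.231,-20.8 0.411,-0.138,0.04,-20.8
```

```text
t 0.1 pos [ 0.2478 -0.5186  0.2309] yaw -64.46 open 0.0852 grip 0.0 F [-0.1  0.3  0.2] j7 -0.08
turn units [-0.01 -0.   -8.73] then shift units [16.55  0.7  -0.  ]
turn units [0. 0. 0.] then shift units [0.   0.   7.64]
```

Request:
servo_tool:
  rows: "0 0 0 0 0 -1 0.4; 0 0 0 0 0 -1 0.4; 0 0 0 0 0 -1 0.4; 0 0 0 0 0 -1 0.4; 0 0 0 0 0 -1 0.4; 0 0 0 0 0 -1 0.4; 0 0 0 0 0 -1 0.4; 0 0 0 0 0 -1 0.4"
  force: 30

```text
time: 0.77
ee_pos: [0.2478, -0.5187, 0.231]
tcp_rot: [-0.0, 0.84, 0.543, 0.0]
ft_force: [-0.0, -0.5, -0.2]
opening: 0.0515
grasp_force: 0.0
```

Request:
servo_tool:
  rows: "0 0 0 0 0 -0.73 0.4; 1 0 0 0 0 0 0.4; 1 0 0 0 0 0 0.4; 1 0 0 0 0 0 0.4; 1 0 0 0 0 0 0.4; 1 0 0 0 0 0 0.4; 1 0 0 0 0 0 0.4; 1 0 0 0 0 0 0.4"

```text
time: 1.43
ee_pos: [0.3102, -0.354, 0.2312]
tcp_rot: [-0.0, 0.823, 0.568, -0.0]
ft_force: [1.1, -0.3, 0.1]
opening: 0.0512
grasp_force: 0.0
```

Request:
servo_tool:
  rows: "1 0 0 0 0 0 0.4; 1 0 0 0 0 0 0.4; 1 0 0 0 0 0 0.4; 1 0 0 0 0 0 0.4; 1 0 0 0 0 0 0.4; 1 0 0 0 0 0 0.4; 1 0 0 0 0 0 0.4; 1 0.5 0 0 0 0 0.4"

```text
time: 2.1
ee_pos: [0.3918, -0.1713, 0.2314]
tcp_rot: [-0.0, 0.823, 0.568, -0.001]
ft_force: [0.2, -0.3, -0.3]
opening: 0.0516
grasp_force: 0.0
```

Request:
servo_tool:
  rows: "1 0.2 0 0 0 0 0.4; 0.55 0 0 0 0 0 0.4; 0 0 0 0 0 0 0.4; 0 0 0 0 0 0 0.4; 0 0 0 0 0 0 0.4; 0 0 0 0 0 0 0.4; 0 0 0 0 0 0 0.4; 0 0 0 0 0 0 0.4"

```text
time: 2.77
ee_pos: [0.411, -0.1387, 0.2313]
tcp_rot: [-0.0, 0.823, 0.567, -0.0]
ft_force: [0.3, 0.1, -0.1]
opening: 0.0511
grasp_force: 0.0
```

```bash
python3 go.py 0.411,-0.138,0.04,-20.8
```

```text
t 2.77 pos [ 0.411  -0.1387  0.2313] yaw -20.86 open 0.0511 grip 0.0 F [ 0.3  0.1 -0.1] j7 -0.28
turn units [-0.    0.   -0.01] then shift units [ 0.03 -0.01  7.65]
```

Request:
servo_tool:
  rows: "0 0 1 0 0 0 0.4; 0 0 1 0 0 0 0.4; 0 0 1 0 0 0 0.4; 0 0 1 0 0 0 0.4; 0 0 1 0 0 0 0.4; 0 0 1 0 0 0 0.4; 0 0 1 0 0 0 0.4; 0 0 1 0 0 0 0.4"

```text
time: 3.43
ee_pos: [0.4112, -0.1385, 0.0302]
tcp_rot: [0.0, 0.823, 0.568, 0.0]
ft_force: [1.1, -0.5, -0.2]
opening: 0.0516
grasp_force: 0.0
```

Request:
servo_tool:
  rows: "0 0 0.6 0 0 0 0.4; 0 0 0.4 0 0 0 0.4; 0 0 0.2 0 0 0 0.4; 0 0 0 0 0 0 0.4; 0 0 0 0 0 0 0.4; 0 0 0 0 0 0 0.4; 0 0 0 0 0 0 0.4; 0 0 0 0 0 0 0.4"

```text
time: 4.1
ee_pos: [0.4123, -0.1386, 0.0024]
tcp_rot: [-0.0, 0.823, 0.568, -0.0]
ft_force: [-0.7, 0.2, -0.4]
opening: 0.0511
grasp_force: 0.0
```

Request:
servo_tool:
  rows: "0 0 0 0 0 0 0.8; 0 0 0 0 0 0 0.8; 0 0 0 0 0 0 0.8; 0 0 0 0 0 0 0.8; 0 0 0 0 0 0 0.8; 0 0 0 0 0 0 0.8; 0 0 0 0 0 0 0.8; 0 0 0 0 0 0 0.8"

```text
time: 4.77
ee_pos: [0.4122, -0.1385, 0.0022]
tcp_rot: [-0.0, 0.823, 0.568, -0.0]
ft_force: [-0.4, 0.1, 10.6]
opening: 0.0287
grasp_force: 29.1
```

```bash
python3 go.py 0.411,-0.138,0.231,77 0.575,0.168,0.231,77
```

```text
t 4.77 pos [ 0.4122 -0.1385  0.0022] yaw -20.81 open 0.0287 grip 29.1 F [-0.4  0.1 10.6] j7 -0.38
turn units [-1.000e-02  1.000e-02  1.644e+01] then shift units [-0.05 -0.01 -9.15]
turn units [0. 0. 0.] then shift units [  3.64 -13.4    0.  ]
```

A force of 10.6 N upward means the tips touch the table, so I'll regrip about 4 mm higher. That keeps the fingers clear of the tray walls.

Request:
servo_tool:
  rows: "0 0 0 0 0 0 0.45; 0 0 0 0 0 0 0.45; 0 0 0 0 0 0 0.45; 0 0 0 0 0 0 0.45; 0 0 -0.16 0 0 0 0.45; 0 0 0 0 0 0 0.45; 0 0 0 0 0 0 0.45; 0 0 0 0 0 0 0.45"

```text
time: 5.43
ee_pos: [0.4121, -0.1385, 0.006]
tcp_rot: [-0.001, 0.823, 0.568, -0.0]
ft_force: [-0.8, 1.7, 0.4]
opening: 0.0467
grasp_force: 0.0
```

Request:
servo_tool:
  rows: "0 0 0 0 0 0 0.8; 0 0 0 0 0 0 0.8; 0 0 0 0 0 0 0.8; 0 0 0 0 0 0 0.8; 0 0 0 0 0 0 0.8; 0 0 0 0 0 0 0.8; 0 0 0 0 0 0 0.8; 0 0 0 0 0 0 0.8"

```text
time: 6.1
ee_pos: [0.4121, -0.1385, 0.006]
tcp_rot: [-0.001, 0.823, 0.568, -0.0]
ft_force: [-0.9, 0.3, 6.0]
opening: 0.0284
grasp_force: 29.1
```

Request:
servo_tool:
  rows: "0 0 -0.4 0 0 0 0.8; 0 0 -0.8 0 0 0 0.8; 0 0 -1 0 0 0 0.8; 0 0 -1 0 0 0 0.8; 0 0 -1 0 0 0 0.8; 0 0 -1 0 0 0 0.8; 0 0 -1 0 0 0 0.8; 0 0 -1 0 0 0 0.8"

```text
time: 6.77
ee_pos: [0.412, -0.1385, 0.1872]
tcp_rot: [-0.001, 0.823, 0.568, -0.0]
ft_force: [-0.6, -0.1, 0.0]
opening: 0.0283
grasp_force: 29.7
```

```bash
python3 go.py 0.411,-0.138,0.18,77 0.575,0.168,0.18,77
```

```text
t 6.77 pos [ 0.412  -0.1385  0.1872] yaw -20.81 open 0.0283 grip 29.7 F [-0.6 -0.1  0. ] j7 -0.32
turn units [-2.000e-02  1.000e-02  1.644e+01] then shift units [-0.04 -0.01  0.29]
turn units [0. 0. 0.] then shift units [  3.64 -13.4    0.  ]
```

Request:
servo_tool:
  rows: "0 0 0 0 0 1 0.8; 0 0 0 0 0 1 0.8; 0 0 0 0 0 1 0.8; 0 0 0 0 0 1 0.8; 0 0 0 0 0 1 0.8; 0 0 0 0 0 1 0.8; 0 0 0 0 0 1 0.8; 0 0 0 0 0 1 0.8"

```text
time: 7.43
ee_pos: [0.4122, -0.1386, 0.1859]
tcp_rot: [-0.0, 0.968, 0.25, -0.001]
ft_force: [0.0, 0.5, 0.1]
opening: 0.0281
grasp_force: 29.7
```

Request:
servo_tool:
  rows: "0 0 0 0 0 1 0.8; 0 0 0 0 0 1 0.8; 0 0 0 0 0 1 0.8; 0 0 0 0 0 1 0.8; 0 0 0 0 0 1 0.8; 0 0 0 0 0 1 0.8; 0 0 0 0 0 1 0.8; 0 0 0 0 0 1 0.8"

```text
time: 8.1
ee_pos: [0.4122, -0.1385, 0.1858]
tcp_rot: [-0.0, 0.995, -0.096, -0.001]
ft_force: [0.0, 0.0, -0.7]
opening: 0.0283
grasp_force: 29.7
```

Request:
servo_tool:
  rows: "0 0 0 0 0 0.44 0.8; 0.26 -0.5 0 0 0 0 0.8; 0.26 -0.9 0 0 0 0 0.8; 0.26 -1 0 0 0 0 0.8; 0.26 -1 0 0 0 0 0.8; 0.26 -1 0 0 0 0 0.8; 0.26 -1 0 0 0 0 0.8; 0.26 -1 0 0 0 0 0.8"

```text
time: 8.77
ee_pos: [0.493, 0.0084, 0.1858]
tcp_rot: [-0.0, 0.994, -0.113, -0.001]
ft_force: [-0.1, 0.4, -0.1]
opening: 0.0284
grasp_force: 29.7
```

Request:
servo_tool:
  rows: "0.26 -1 0 0 0 0 0.8; 0.26 -1 0 0 0 0 0.8; 0.26 -1 0 0 0 0 0.8; 0.26 -1 0 0 0 0 0.8; 0.26 -1 0 0 0 0 0.8; 0.26 -1 0 0 0 0 0.8; 0.26 -1 0 0 0 0 0.8; 0 0 0 0 0 0 0.8"

```text
time: 9.43
ee_pos: [0.5771, 0.1721, 0.185]
tcp_rot: [-0.001, 0.994, -0.11, -0.001]
ft_force: [-1.8, 0.5, -0.3]
opening: 0.0281
grasp_force: 29.7
```

```bash
cat > snap.py <<'E'
import sys; from workcell import eyes; import numpy as np, cv2
for n in ("scene","top"):
    p,d=eyes.camera(n); i=eyes.camera_info(n); np.savez(f"{n}{sys.argv[1]}.npz",p=p,d=d,K=i["mtx"],T=i["world_from_camera"]); cv2.imwrite(f"pics/{n}{sys.argv[1]}.png",p[:,:,::-1])
E
python3 go.py 0.575,0.168,0.03,77; python3 snap.py 1
python3 - <<'E'
import cv2,numpy as np
a=cv2.imread("pics/scene1.png")[180:330,150:350]; b=cv2.imread("pics/top1.png")[160:310,150:350]
cv2.imwrite("pics/c1.png",cv2.resize(np.hstack([a,b]),(800,300),interpolation=cv2.INTER_CUBIC))
E
```

```text
t 9.43 pos [0.5771 0.1721 0.185 ] yaw -102.68 open 0.0281 grip 29.7 F [-1.8  0.5 -0.3] j7 -1.84
turn units [-0.02  0.03  0.06] then shift units [-0.04  0.18  6.2 ]
```

View pics/c1.png

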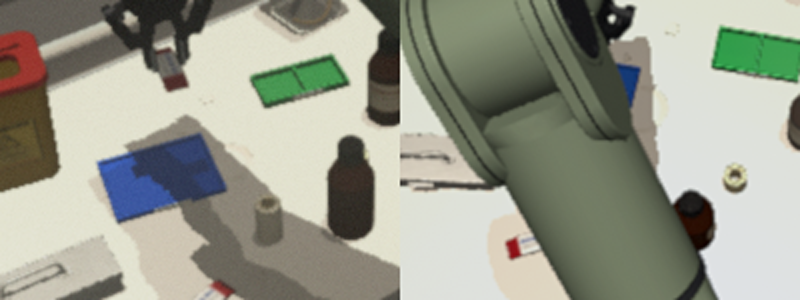

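The packet is held level along the tray's x direction, at scene pixel about (233,215), above the blue tray at (230,268). I'll lower it into the right bay.

Request:
servo_tool:
  rows: "0 0.1 1 0 0 0.06 0.8; 0 0 1 0 0 0 0.8; 0 0 1 0 0 0 0.8; 0 0 1 0 0 0 0.8; 0 0 1 0 0 0 0.8; 0 0 1 0 0 0 0.8; 0 0 0.6 0 0 0 0.8; 0 0 0 0 0 0 0.8"

```text
time: 10.2
ee_pos: [0.574, 0.1636, 0.0182]
tcp_rot: [0.001, 0.993, -0.116, -0.003]
ft_force: [0.4, 0.4, -0.6]
opening: 0.0284
grasp_force: 29.7
```

```bash
python3 go.py 0.5745,0.170,0.010,77
```

```text
t 10.2 pos [0.574  0.1636 0.0182] yaw -103.34 open 0.0284 grip 29.7 F [ 0.4  0.4 -0.6] j7 -1.77
turn units [ 0.02  0.06 -0.07] then shift units [-0.04 -0.25  0.33]
```

Request:
servo_tool:
  rows: "0 -0.2 0 0 0 0 0.8; 0 0 0 0 0 0 0.8; 0 0 0 0 0 0 0.8; 0 0 0.15 0 0 0 0.8; 0 0 0 0 0 0 0.8; 0 0 0 0 0 0 0.8; 0 0 0 0 0 0 0.8; 0 0 0 0 0 0 0.8"

```text
time: 10.87
ee_pos: [0.5768, 0.1698, 0.0172]
tcp_rot: [-0.0, 0.993, -0.116, -0.001]
ft_force: [-0.7, -0.3, -0.6]
opening: 0.0285
grasp_force: 29.7
```

```bash
python3 go.py 0.5745,0.170,0.010,77
```

```text
t 10.87 pos [0.5768 0.1698 0.0172] yaw -103.31 open 0.0285 grip 29.7 F [-0.7 -0.3 -0.6] j7 -1.77
turn units [-0.    0.02 -0.06] then shift units [-0.09  0.01  0.29]
```

Request:
servo_tool:
  rows: "-0.08 0 0.15 0 0 0 0.8; 0 0 0.13 0 0 0 0.8; 0 0 0 0 0 0 0.8; 0 0 0 0 0 0 0.8; 0 0 0 0 0 0 0.8; 0 0 0 0 0 0 0.6; 0 0 0 0 0 0 0.58; 0 0 0 0 0 0 0.58"

```text
time: 11.53
ee_pos: [0.5749, 0.1703, 0.0102]
tcp_rot: [-0.0, 0.993, -0.116, -0.001]
ft_force: [0.1, -0.4, 0.4]
opening: 0.0359
grasp_force: 0.0
```

Request:
servo_tool:
  rows: "0 0 0 0 0 0 0.58; 0 0 0 0 0 0 0.56; 0 0 -0.2 0 0 0 0.56; 0 0 -0.4 0 0 0 0.5; 0 0 -1 0 0 0 0.4; 0 0 -1 0 0 0 0.4; 0 0 -1 0 0 0 0.4; 0 0 -1 0 0 0 0.4"

```text
time: 12.2
ee_pos: [0.5749, 0.1701, 0.1273]
tcp_rot: [-0.0, 0.993, -0.116, -0.0]
ft_force: [0.1, -0.7, 0.4]
opening: 0.0511
grasp_force: 0.0
```

Request:
servo_tool:
  rows: "0 0 -1 0 0 0 0.4; 0 0 -1 0 0 0 0.4; 0 0 0 0 0 -1 0.4; 0 0 0 0 0 -1 0.4; 0 0 0 0 0 -1 0.4; 0 0 0 0 0 -1 0.4; 0 0 0 0 0 -1 0.4; 0 0 0 0 0 -1 0.4"

```text
time: 12.87
ee_pos: [0.575, 0.17, 0.1761]
tcp_rot: [-0.0, 0.989, 0.147, -0.0]
ft_force: [0.7, 0.5, 0.0]
opening: 0.0515
grasp_force: 0.0
```

```bash
python3 go.py 0.3613,0.2653,0.16,15.3  0.3613,0.2653,0.006,15.3
```

```text
t 12.87 pos [0.575  0.17   0.1761] yaw -73.07 open 0.0515 grip 0.0 F [0.7 0.5 0. ] j7 -1.44
turn units [-1.000e-02 -0.000e+00 -1.767e+01] then shift units [ 5.93 -7.24  0.64]
turn units [0. 0. 0.] then shift units [0.   0.   6.16]
```

Request:
servo_tool:
  rows: "0 0 0 0 0 -1 0.4; 0 0 0 0 0 -1 0.4; 0 0 0 0 0 -1 0.4; 0 0 0 0 0 -1 0.4; 0 0 0 0 0 -1 0.4; 0 0 0 0 0 -1 0.4; 0 0 0 0 0 -1 0.4; 0 0 0 0 0 -1 0.4"

```text
time: 13.53
ee_pos: [0.5751, 0.1699, 0.1761]
tcp_rot: [-0.0, 0.879, 0.477, -0.0]
ft_force: [-0.6, -0.6, -0.2]
opening: 0.0514
grasp_force: 0.0
```

Request:
servo_tool:
  rows: "0 0 0 0 0 -1 0.4; 0 0 0 0 0 -1 0.4; 0 0 0 0 0 -1 0.4; 0 0 0 0 0 -1 0.4; 0 0 0 0 0 -1 0.4; 0 0 0 0 0 -1 0.4; 0 0 0 0 0 -1 0.4; 0 0 0 0 0 -1 0.4"

```text
time: 14.2
ee_pos: [0.5751, 0.1698, 0.1761]
tcp_rot: [-0.0, 0.663, 0.748, -0.0]
ft_force: [-0.9, 0.0, -0.7]
opening: 0.0513
grasp_force: 0.0
```

Request:
servo_tool:
  rows: "0 0 0 0 0 -1 0.4; 0 0 0 0 0 -0.67 0.4; 0.5 -0.6 0 0 0 0 0.4; 0.8 -1 0 0 0 0 0.4; 0.8 -1 0 0 0 0 0.4; 0.8 -1 0 0 0 0 0.4; 0.8 -1 0 0 0 0 0.4; 0.8 -1 0 0 0 0 0.4"

```text
time: 14.87
ee_pos: [0.4095, 0.2425, 0.1763]
tcp_rot: [-0.0, 0.609, 0.793, 0.0]
ft_force: [0.3, 1.3, 0.4]
opening: 0.0511
grasp_force: 0.0
```

Request:
servo_tool:
  rows: "0.8 -1 0 0 0 0 0.4; 0.6 -0.6 0 0 0 0 0.4; 0 0 0 0 0 0 0.4; 0 0 0 0 0 0 0.4; 0 0 0 0 0 0 0.4; 0 0 0 0 0 0 0.4; 0 0 0 0 0 0 0.4; 0 0 0 0 0 0 0.4"

```text
time: 15.53
ee_pos: [0.3634, 0.2655, 0.1754]
tcp_rot: [-0.001, 0.609, 0.793, -0.0]
ft_force: [0.4, 0.3, -0.7]
opening: 0.0512
grasp_force: 0.0
```

```bash
python3 go.py 0.3613,0.2653,0.006,15.3; python3 snap.py 2
python3 - <<'E'
import cv2,numpy as np
a=cv2.imread("pics/scene2.png")[180:380,150:350]; b=cv2.imread("pics/top2.png")[130:330,150:350]
cv2.imwrite("pics/c2.png",cv2.resize(np.hstack([a,b]),(800,400),interpolation=cv2.INTER_CUBIC))
E
```

```text
t 15.53 pos [0.3634 0.2655 0.1754] yaw 14.98 open 0.0512 grip 0.0 F [ 0.4  0.3 -0.7] j7 -0.65
turn units [-0.01 -0.01 -0.06] then shift units [ 0.01 -0.08  6.78]
```

View pics/c2.png

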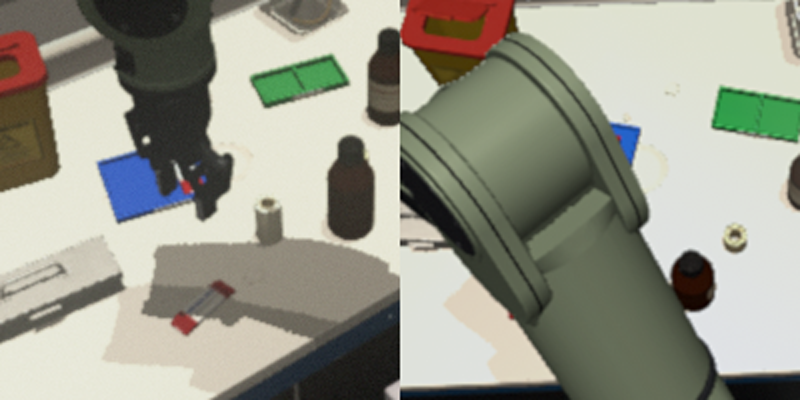

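The first packet can be seen in the right part of the blue tray, with its red end at scene (245,273). I'll check it fully later and now descend on packet 1 at scene (252,333).

Request:
servo_tool:
  rows: "0 -0.08 1 0 0 -0.06 0.4; 0 0 1 0 0 0 0.4; 0 0 1 0 0 0 0.4; 0 0 1 0 0 0 0.4; 0 0 1 0 0 0 0.4; 0 0 1 0 0 0 0.4; 0 0 0.5 0 0 0 0.4; 0 0 0.28 0 0 0 0.4"

```text
time: 16.3
ee_pos: [0.3603, 0.2651, 0.0043]
tcp_rot: [-0.001, 0.606, 0.795, -0.001]
ft_force: [0.1, -0.1, 1.5]
opening: 0.0514
grasp_force: 0.0
```

Request:
servo_tool:
  rows: "0 0 0 0 0 0 0.4; 0 0 0 0 0 0 0.4; 0 0 0 0 0 0 0.4; 0 0 0 0 0 0 0.8; 0 0 0 0 0 0 0.8; 0 0 0 0 0 0 0.8; 0 0 0 0 0 0 0.8; 0 0 0 0 0 0 0.8"

```text
time: 16.97
ee_pos: [0.3611, 0.2657, 0.0067]
tcp_rot: [-0.001, 0.606, 0.795, 0.0]
ft_force: [-0.4, -0.4, 12.2]
opening: 0.028
grasp_force: 28.7
```

Request:
servo_tool:
  rows: "0 0 0 0 0 0 0.8; 0 0 0 0 0 0 0.8; 0 0 0 0 0 0 0.8; 0 0 -0.4 0 0 0 0.8; 0 0 -0.8 0 0 0 0.8; 0 0 -1 0 0 0 0.8; 0 0 -1 0 0 0 0.8; 0 0 -1 0 0 0 0.8"

```text
time: 17.63
ee_pos: [0.3607, 0.2652, 0.1129]
tcp_rot: [-0.001, 0.606, 0.795, -0.0]
ft_force: [1.0, 0.4, 0.4]
opening: 0.0279
grasp_force: 29.6
```

Request:
servo_tool:
  rows: "0 0 -1 0 0 0 0.8; 0 0 -1 0 0 0 0.8; 0 0 0 0 0 0 0.8; 0 0 0 0 0 0 0.8; 0 0 0 0 0 0 0.8; 0 0 0 0 0 0 0.8; 0 0 0 0 0 0 0.8; 0 0 0 0 0 0 0.8"

```text
time: 18.3
ee_pos: [0.3607, 0.2653, 0.1604]
tcp_rot: [-0.001, 0.606, 0.795, -0.001]
ft_force: [0.3, -0.5, -0.8]
opening: 0.0279
grasp_force: 29.6
```

```bash
python3 go.py 0.3613,0.2653,0.16,76.9 0.590,0.236,0.16,76.9 0.590,0.236,0.01,76.9
```

```text
t 18.3 pos [0.3607 0.2653 0.1604] yaw 15.35 open 0.0279 grip 29.6 F [ 0.3 -0.5 -0.8] j7 -0.67
turn units [ -0.02  -0.02 -12.31] then shift units [-0.02  0.    0.02]
turn units [0. 0. 0.] then shift units [-9.18  0.93  0.  ]
turn units [0. 0. 0.] then shift units [0. 0. 6.]
```

Run:
```python
from h import *
p,d,K,T=load("top0.npz")
v,u=np.mgrid[:480,:640]; q=np.stack([(u-K[0,2])/K[0,0]*d,(v-K[1,2])/K[1,1]*d,d],-1)@T[:3,:3].T+T[:3,3]
w=q[110:185,145:216].reshape(-1,3); w=w[w[:,2]>.03]; 
for lo,hi in((.03,.1),(.1,.3)):
    k=w[(w[:,2]>lo)&(w[:,2]<hi)]; print(len(k),np.percentile(k,[1,99],axis=0).round(3))
```

```text
1500 [[0.667 0.278 0.031]
 [0.865 0.487 0.099]]
2303 [[0.66  0.28  0.101]
 [0.862 0.445 0.225]]
```

Request:
servo_tool:
  rows: "0 0 0 0 0 -1 0.8; 0 0 0 0 0 -1 0.8; 0 0 0 0 0 -1 0.8; 0 0 0 0 0 -1 0.8; 0 0 0 0 0 -1 0.8; 0 0 0 0 0 -1 0.8; 0 0 0 0 0 -1 0.8; 0 0 0 0 0 -1 0.8"

```text
time: 18.97
ee_pos: [0.3608, 0.2654, 0.1606]
tcp_rot: [-0.001, 0.296, 0.955, -0.0]
ft_force: [0.6, 0.4, -0.3]
opening: 0.0276
grasp_force: 29.6
```

Request:
servo_tool:
  rows: "0 0 0 0 0 -1 0.8; 0 0 0 0 0 -1 0.8; 0 0 0 0 0 -1 0.8; 0 0 0 0 0 -1 0.8; 0 0 0 0 0 -0.31 0.8; 0 0 0 0 0 0 0.8; 0 0 0 0 0 0 0.8; 0 0 0 0 0 0 0.8"

```text
time: 19.63
ee_pos: [0.3609, 0.2654, 0.1609]
tcp_rot: [-0.001, 0.115, 0.993, 0.0]
ft_force: [-0.0, 0.1, -0.3]
opening: 0.0279
grasp_force: 29.6
```

Request:
servo_tool:
  rows: "-0.5 0.1 0 0 0 0 0.8; -0.9 0.1 0 0 0 0 0.8; -1 0.1 0 0 0 0 0.8; -1 0.1 0 0 0 0 0.8; -1 0.1 0 0 0 0 0.8; -1 0.1 0 0 0 0 0.8; -1 0.1 0 0 0 0 0.8; -1 0.1 0 0 0 0 0.8"

```text
time: 20.3
ee_pos: [0.5468, 0.2426, 0.1606]
tcp_rot: [-0.001, 0.115, 0.993, 0.0]
ft_force: [0.6, -0.3, -0.2]
opening: 0.0277
grasp_force: 29.6
```

Request:
servo_tool:
  rows: "-0.9 0.1 0 0 0 0 0.8; -0.6 0 0 0 0 0 0.8; -0.28 0 0 0 0 0 0.8; 0 0 0 0 0 0 0.8; 0 0 0 0 0 0 0.8; 0 0 0 0 0 0 0.8; 0 0 0 0 0 0 0.8; 0 0 0 0 0 0 0.8"

```text
time: 20.97
ee_pos: [0.5891, 0.2357, 0.1609]
tcp_rot: [-0.001, 0.114, 0.993, 0.0]
ft_force: [0.3, 0.4, -0.4]
opening: 0.0274
grasp_force: 29.6
```

```bash
python3 go.py 0.590,0.236,0.01,76.9
```

```text
t 20.97 pos [0.5891 0.2357 0.1609] yaw 76.93 open 0.0274 grip 29.6 F [ 0.3  0.4 -0.4] j7 0.51
turn units [ 0.   -0.02  0.01] then shift units [-0.03  0.02  6.03]
```

Request:
servo_tool:
  rows: "0 0 0.8 0 0 0 0.8; 0 0 1 0 0 0 0.8; 0 0 1 0 0 0 0.8; 0 0 1 0 0 0 0.8; 0 0 1 0 0 0 0.8; 0 0 0.7 0 0 0 0.8; 0 0 0.3 0 0 0 0.8; 0 0 0.15 0 0 0 0.8"

```text
time: 21.63
ee_pos: [0.5889, 0.2355, 0.0111]
tcp_rot: [-0.001, 0.114, 0.993, -0.0]
ft_force: [-0.4, -1.1, 0.6]
opening: 0.0277
grasp_force: 29.6
```

Request:
servo_tool:
  rows: "0 0 0.08 0 0 0 0.8; 0 0 0 0 0 0 0.8; 0 0 0 0 0 0 0.8; 0 0 0 0 0 0 0.8; 0 0 0 0 0 0 0.8; 0 0 0 0 0 0 0.8; 0 0 0 0 0 0 0.6; 0 0 0 0 0 0 0.58"

```text
time: 22.3
ee_pos: [0.5895, 0.2354, 0.01]
tcp_rot: [-0.001, 0.114, 0.993, 0.0]
ft_force: [0.3, 0.6, 0.6]
opening: 0.0359
grasp_force: 0.0
```

Request:
servo_tool:
  rows: "0 0 0 0 0 0 0.58; 0 0 0 0 0 0 0.56; 0 0 -0.2 0 0 0 0.56; 0 0 -0.4 0 0 0 0.5; 0 0 -1 0 0 0 0.3; 0 0 -1 0 0 0 0.3; 0 0 -1 0 0 0 0.3; 0 0 -1 0 0 0 0.3"

```text
time: 22.97
ee_pos: [0.5894, 0.2354, 0.1271]
tcp_rot: [-0.001, 0.114, 0.993, 0.0]
ft_force: [1.2, 0.9, 0.8]
opening: 0.06
grasp_force: 0.0
```

Request:
servo_tool:
  rows: "0 0 -1 0 0 0 0.3; 0 0 -1 0 0 0 0.3; 0 0 -1 0 0 0 0.3; 0 0 0 0 0 0 0.3; 0 0 0 0 0 0 0.3; 0 0 0 0 0 0 0.3; 0 0 0 0 0 0 0.3; 0 0 0 0 0 0 0.3"

```text
time: 23.63
ee_pos: [0.5894, 0.2351, 0.1991]
tcp_rot: [-0.001, 0.114, 0.993, -0.0]
ft_force: [-0.4, -0.0, 0.2]
opening: 0.0597
grasp_force: 0.0
```

```bash
python3 go.py 0.413,0.138,0.19,0 0.413,0.138,0.03,0
```

```text
t 23.63 pos [0.5894 0.2351 0.1991] yaw 76.9 open 0.0597 grip 0.0 F [-0.4 -0.   0.2] j7 0.54
turn units [-0.02 -0.02 15.38] then shift units [-3.89 -7.05  0.37]
turn units [0. 0. 0.] then shift units [0.  0.  6.4]
```

Request:
servo_tool:
  rows: "0 0 0 0 0 1 0.3; 0 0 0 0 0 1 0.3; 0 0 0 0 0 1 0.3; 0 0 0 0 0 1 0.3; 0 0 0 0 0 1 0.3; 0 0 0 0 0 1 0.3; 0 0 0 0 0 1 0.3; 0 0 0 0 0 1 0.3"

```text
time: 24.3
ee_pos: [0.5895, 0.2352, 0.1993]
tcp_rot: [-0.001, 0.449, 0.894, -0.0]
ft_force: [-0.5, 0.1, -0.2]
opening: 0.0597
grasp_force: 0.0
```

Request:
servo_tool:
  rows: "0 0 0 0 0 1 0.3; 0 0 0 0 0 1 0.3; 0 0 0 0 0 1 0.3; 0 0 0 0 0 1 0.3; 0 0 0 0 0 1 0.3; 0 0 0 0 0 1 0.3; 0 0 0 0 0 1 0.3; 0 0 0 0 0 0.38 0.3"

```text
time: 24.97
ee_pos: [0.5894, 0.2353, 0.1993]
tcp_rot: [-0.001, 0.709, 0.705, -0.001]
ft_force: [0.8, -0.1, -1.0]
opening: 0.06
grasp_force: 0.0
```

Request:
servo_tool:
  rows: "-0.39 -0.6 0 0 0 0 0.3; -0.5 -0.95 0 0 0 0 0.3; -0.5 -1 0 0 0 0 0.3; -0.5 -1 0 0 0 0 0.3; -0.5 -1 0 0 0 0 0.3; -0.5 -1 0 0 0 0 0.3; -0.5 -1 0 0 0 0 0.3; -0.5 -0.5 0 0 0 0 0.3"

```text
time: 25.63
ee_pos: [0.4107, 0.1375, 0.2]
tcp_rot: [-0.001, 0.707, 0.707, -0.001]
ft_force: [-1.8, -0.6, 0.9]
opening: 0.0596
grasp_force: 0.0
```

Request:
servo_tool:
  rows: "0 0 0 0 0 0 0.3; 0 0 0 0 0 0 0.3; 0 0 0 0 0 0 0.3; 0 0 0 0 0 0 0.3; 0 0 0 0 0 0 0.3; 0 0 0 0 0 0 0.3; 0 0 0 0 0 0 0.3; 0 0 0 0 0 0 0.3"

```text
time: 26.3
ee_pos: [0.4134, 0.1381, 0.2]
tcp_rot: [-0.001, 0.707, 0.707, -0.0]
ft_force: [-0.2, 0.6, 0.4]
opening: 0.0602
grasp_force: 0.0
```

```bash
python3 go.py 0.414,0.138,0.03,0; python3 snap.py 3
python3 - <<'E'
import cv2,numpy as np
a=cv2.imread("pics/scene3.png")[200:350,170:370]; b=cv2.imread("pics/top3.png")[160:310,190:390]
cv2.imwrite("pics/c3.png",cv2.resize(np.hstack([a,b]),(800,300),interpolation=cv2.INTER_CUBIC))
E
```

```text
t 26.3 pos [0.4134 0.1381 0.2   ] yaw -0.01 open 0.0602 grip 0.0 F [-0.2  0.6  0.4] j7 -0.63
turn units [-0.02 -0.01 -0.  ] then shift units [-0.01  0.02  6.8 ]
```

View pics/c3.png

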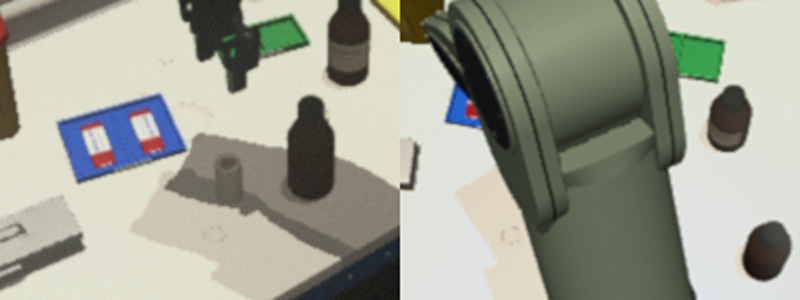

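Both packets lie flat, one in each blue bay, at scene (218,272) and (243,266). Next is the tall roll, with its top at scene (284,281).

Request:
servo_tool:
  rows: "0 0 0.8 0 0 0 0.3; 0 0 1 0 0 0 0.3; 0 0 1 0 0 0 0.3; 0 0 1 0 0 0 0.3; 0 0 1 0 0 0 0.3; 0 0 1 0 0 0 0.3; 0 0 0.7 0 0 0 0.3; 0 0 0.3 0 0 0 0.3"

```text
time: 27.07
ee_pos: [0.4125, 0.1381, 0.0281]
tcp_rot: [-0.001, 0.707, 0.707, -0.001]
ft_force: [0.4, -0.9, 1.5]
opening: 0.0599
grasp_force: 0.0
```

Request:
servo_tool:
  rows: "0 0 0 0 0 0 0.3; 0 0 0 0 0 0 0.3; 0 0 0 0 0 0 0.8; 0 0 0 0 0 0 0.8; 0 0 0 0 0 0 0.8; 0 0 0 0 0 0 0.8; 0 0 0 0 0 0 0.8; 0 0 0 0 0 0 0.8"

```text
time: 27.73
ee_pos: [0.4135, 0.1382, 0.031]
tcp_rot: [-0.0, 0.707, 0.707, 0.0]
ft_force: [-1.2, -0.7, 11.9]
opening: 0.0325
grasp_force: 28.7
```

Request:
servo_tool:
  rows: "0 0 0 0 0 0 0.8; 0 0 0 0 0 0 0.8; 0 0 -0.4 0 0 0 0.8; 0 0 -0.8 0 0 0 0.8; 0 0 -1 0 0 0 0.8; 0 0 -1 0 0 0 0.8; 0 0 -1 0 0 0 0.8; 0 0 -1 0 0 0 0.8"

```text
time: 28.4
ee_pos: [0.4132, 0.138, 0.162]
tcp_rot: [-0.0, 0.707, 0.707, 0.0]
ft_force: [0.4, -0.2, -0.5]
opening: 0.0321
grasp_force: 30.0
```

Request:
servo_tool:
  rows: "0 0 -1 0 0 0 0.8; 0 0 -0.8 0 0 0 0.8; 0 0 0 0 0 0 0.8; 0 0 0 0 0 0 0.8; 0 0 0 0 0 0 0.8; 0 0 0 0 0 0 0.8; 0 0 0 0 0 0 0.8; 0 0 0 0 0 0 0.8"

```text
time: 29.07
ee_pos: [0.4132, 0.1381, 0.2046]
tcp_rot: [-0.001, 0.707, 0.707, -0.001]
ft_force: [0.4, 0.2, -0.7]
opening: 0.0322
grasp_force: 30.0
```

```bash
python3 go.py 0.644,-0.026,0.2,0 0.644,-0.026,0.036,0
```

```text
t 29.07 pos [0.4132 0.1381 0.2046] yaw 0.0 open 0.0322 grip 30.0 F [ 0.4  0.2 -0.7] j7 -0.64
turn units [-0.03 -0.    0.  ] then shift units [-6.56  9.23  0.18]
turn units [0. 0. 0.] then shift units [0.   0.   6.56]
```

Request:
servo_tool:
  rows: "-0.4 0.5 0 0 0 0 0.8; -0.7 1 0 0 0 0 0.8; -0.7 1 0 0 0 0 0.8; -0.7 1 0 0 0 0 0.8; -0.7 1 0 0 0 0 0.8; -0.7 1 0 0 0 0 0.8; -0.7 1 0 0 0 0 0.8; -0.7 1 0 0 0 0 0.8"

```text
time: 29.73
ee_pos: [0.6017, 0.0044, 0.2042]
tcp_rot: [-0.001, 0.707, 0.707, -0.001]
ft_force: [0.7, 0.4, 0.3]
opening: 0.0316
grasp_force: 30.0
```

Request:
servo_tool:
  rows: "-0.7 1 0 0 0 0 0.8; -0.56 0.73 0 0 0 0 0.8; 0 0 0 0 0 0 0.8; 0 0 0 0 0 0 0.8; 0 0 0 0 0 0 0.8; 0 0 0 0 0 0 0.8; 0 0 0 0 0 0 0.8; 0 0 0 0 0 0 0.8"

```text
time: 30.4
ee_pos: [0.6439, -0.0255, 0.2049]
tcp_rot: [-0.001, 0.707, 0.707, -0.0]
ft_force: [-0.4, -0.0, -0.8]
opening: 0.0318
grasp_force: 30.1
```

```bash
python3 go.py 0.644,-0.0257,0.036,0
python3 - <<'E'
from h import *
p,d,K,T=load("top0.npz")
v,u=np.mgrid[:480,:640]; q=np.stack([(u-K[0,2])/K[0,0]*d,(v-K[1,2])/K[1,1]*d,d],-1)@T[:3,:3].T+T[:3,3]
w=q[95:165,335:395].reshape(-1,3)
for lo,hi in((.01,.03),(.03,.06),(.06,.2)):
    k=w[(w[:,2]>lo)&(w[:,2]<hi)&(w[:,0]<.9)]; print(len(k),np.percentile(k,[1,99],axis=0).round(3))
print(ray(K,T,[(347,155),(378,157)],0).round(3))
E
```

```text
t 30.4 pos [ 0.6439 -0.0255  0.2049] yaw 0.03 open 0.0318 grip 30.1 F [-0.4 -0.  -0.8] j7 -0.19
turn units [-0.01 -0.01  0.01] then shift units [-0.01  0.    6.76]
297 [[ 0.733 -0.27   0.01 ]
 [ 0.853 -0.088  0.03 ]]
423 [[ 0.731 -0.268  0.03 ]
 [ 0.854 -0.09   0.06 ]]
1770 [[ 0.725 -0.263  0.061]
 [ 0.866 -0.087  0.15 ]]
[[ 0.749 -0.12   0.   ]
 [ 0.739 -0.215  0.   ]]
```

The basket starts at x 0.725, clear of the gripper. Lowering the roll.

Request:
servo_tool:
  rows: "0 0 0.8 0 0 0 0.8; 0 0 1 0 0 0 0.8; 0 0 1 0 0 0 0.8; 0 0 1 0 0 0 0.8; 0 0 1 0 0 0 0.8; 0 0 1 0 0 0 0.8; 0 0 0.5 0 0 0 0.8; 0 0 0.3 0 0 0 0.8"

```text
time: 31.07
ee_pos: [0.6433, -0.0257, 0.0383]
tcp_rot: [-0.001, 0.707, 0.707, -0.001]
ft_force: [-0.4, -0.5, -0.0]
opening: 0.0323
grasp_force: 30.0
```

Request:
servo_tool:
  rows: "0 0 0.1 0 0 0 0.8; 0 0 0.08 0 0 0 0.8; 0 0 0 0 0 0 0.8; 0 0 0 0 0 0 0.8; 0 0 0 0 0 0 0.8; 0 0 0 0 0 0 0.8; 0 0 0 0 0 0 0.8; 0 0 0 0 0 0 0.8"

```text
time: 31.73
ee_pos: [0.6439, -0.0259, 0.0353]
tcp_rot: [-0.001, 0.707, 0.707, -0.0]
ft_force: [0.8, -0.0, 0.5]
opening: 0.0323
grasp_force: 30.0
```

Request:
servo_tool:
  rows: "0 0 0.04 0 0 0 0.8; 0 0 0 0 0 0 0.8; 0 0 0 0 0 0 0.8; 0 0 0 0 0 0 0.6; 0 0 0 0 0 0 0.55; 0 0 0 0 0 0 0.5; 0 0 0 0 0 0 0.4; 0 0 0 0 0 0 0.3"

```text
time: 32.4
ee_pos: [0.6439, -0.0259, 0.0341]
tcp_rot: [-0.001, 0.707, 0.707, -0.0]
ft_force: [-0.4, 0.1, -0.7]
opening: 0.0593
grasp_force: 0.0
```

Request:
servo_tool:
  rows: "0 0 0 0 0 0 0.3; 0 0 -0.4 0 0 0 0.3; 0 0 -0.8 0 0 0 0.3; 0 0 -1 0 0 0 0.3; 0 0 -1 0 0 0 0.3; 0 0 -1 0 0 0 0.3; 0 0 -1 0 0 0 0.3; 0 0 -1 0 0 0 0.3"

```text
time: 33.07
ee_pos: [0.6439, -0.0259, 0.1913]
tcp_rot: [-0.001, 0.707, 0.707, -0.0]
ft_force: [-0.3, -0.2, 0.6]
opening: 0.0598
grasp_force: 0.0
```

```bash
python3 go.py 0.441,-0.017,0.2,40 0.441,-0.017,0.015,40
```

```text
t 33.07 pos [ 0.6439 -0.0259  0.1913] yaw -0.0 open 0.0598 grip 0.0 F [-0.3 -0.2  0.6] j7 -0.2
turn units [-0.01 -0.01 -8.  ] then shift units [ 5.49 -5.99 -0.35]
turn units [0. 0. 0.] then shift units [0.  0.  7.4]
```

Yaw 0 clears everything, so no turn is needed.

```bash
python3 go.py 0.4405,-0.017,0.19,0
```

```text
t 33.07 pos [ 0.6439 -0.0259  0.1913] yaw -0.0 open 0.0598 grip 0.0 F [-0.3 -0.2  0.6] j7 -0.2
turn units [-0.01 -0.01 -0.  ] then shift units [ 0.36 -8.14  0.05]
```

Request:
servo_tool:
  rows: "0.36 -0.5 0 0 0 0 0.3; 0 -0.9 0 0 0 0 0.3; 0 -1 0 0 0 0 0.3; 0 -1 0 0 0 0 0.3; 0 -1 0 0 0 0 0.3; 0 -1 0 0 0 0 0.3; 0 -1 0 0 0 0 0.3; 0 -1 0 0 0 0 0.3"

```text
time: 33.73
ee_pos: [0.4579, -0.017, 0.1902]
tcp_rot: [-0.0, 0.707, 0.707, -0.0]
ft_force: [1.0, -0.6, -1.1]
opening: 0.0602
grasp_force: 0.0
```

Request:
servo_tool:
  rows: "0 -0.74 0 0 0 0 0.3; 0 0 0 0 0 0 0.3; 0 0 0 0 0 0 0.3; 0 0 0 0 0 0 0.3; 0 0 0 0 0 0 0.3; 0 0 0 0 0 0 0.3; 0 0 0 0 0 0 0.3; 0 0 0 0 0 0 0.3"

```text
time: 34.4
ee_pos: [0.4408, -0.0169, 0.1893]
tcp_rot: [-0.001, 0.707, 0.707, -0.0]
ft_force: [0.4, 0.9, 0.3]
opening: 0.0596
grasp_force: 0.0
```

```bash
python3 go.py 0.4405,-0.017,0.016,0; python3 snap.py 4
python3 - <<'E'
import cv2,numpy as np
a=cv2.imread("pics/scene4.png")[180:330,230:430]; b=cv2.imread("pics/top4.png")[160:310,240:440]
cv2.imwrite("pics/c4.png",cv2.resize(np.hstack([a,b]),(800,300),interpolation=cv2.INTER_CUBIC))
E
```

```text
t 34.4 pos [ 0.4408 -0.0169  0.1893] yaw -0.01 open 0.0596 grip 0.0 F [0.4 0.9 0.3] j7 -0.33
turn units [-0.02 -0.01 -0.  ] then shift units [-0.   -0.01  6.93]
```

View pics/c4.png

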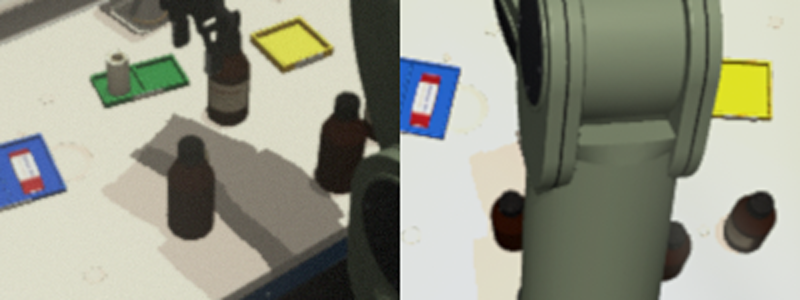

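The tall roll stands in the left green bay at scene (289,217). Now the short roll.

Request:
servo_tool:
  rows: "0 0 0.8 0 0 0 0.3; 0 0 1 0 0 0 0.3; 0 0 1 0 0 0 0.3; 0 0 1 0 0 0 0.3; 0 0 1 0 0 0 0.3; 0 0 1 0 0 0 0.3; 0 0 0.7 0 0 0 0.3; 0 0 0.4 0 0 0 0.3"

```text
time: 35.17
ee_pos: [0.4398, -0.0167, 0.015]
tcp_rot: [-0.001, 0.707, 0.707, -0.001]
ft_force: [0.2, 0.2, 0.1]
opening: 0.0598
grasp_force: 0.0
```

Request:
servo_tool:
  rows: "0 0 0 0 0 0 0.3; 0 0 0 0 0 0 0.3; 0 0 0 0 0 0 0.8; 0 0 0 0 0 0 0.8; 0 0 0 0 0 0 0.8; 0 0 0 0 0 0 0.8; 0 0 0 0 0 0 0.8; 0 0 0 0 0 0 0.8"

```text
time: 35.83
ee_pos: [0.4408, -0.0169, 0.0178]
tcp_rot: [-0.0, 0.707, 0.707, 0.0]
ft_force: [-1.3, 0.5, 9.9]
opening: 0.0316
grasp_force: 28.9
```

Request:
servo_tool:
  rows: "0 0 0 0 0 0 0.8; 0 0 0 0 0 0 0.8; 0 0 -0.4 0 0 0 0.8; 0 0 -0.8 0 0 0 0.8; 0 0 -1 0 0 0 0.8; 0 0 -1 0 0 0 0.8; 0 0 -1 0 0 0 0.8; 0 0 -1 0 0 0 0.8"

```text
time: 36.5
ee_pos: [0.4404, -0.017, 0.1489]
tcp_rot: [-0.0, 0.707, 0.707, -0.0]
ft_force: [-0.4, -0.6, -0.6]
opening: 0.0313
grasp_force: 30.0
```

Request:
servo_tool:
  rows: "0 0 -1 0 0 0 0.8; 0 0 -0.6 0 0 0 0.8; 0 0 0 0 0 0 0.8; 0 0 0 0 0 0 0.8; 0 0 0 0 0 0 0.8; 0 0 0 0 0 0 0.8; 0 0 0 0 0 0 0.8; 0 0 0 0 0 0 0.8"

```text
time: 37.17
ee_pos: [0.4404, -0.0169, 0.1864]
tcp_rot: [-0.001, 0.707, 0.707, -0.001]
ft_force: [0.2, -0.2, -1.0]
opening: 0.0317
grasp_force: 30.0
```

```bash
python3 go.py 0.6296,-0.0885,0.19,0 0.6296,-0.0885,0.02,0
```

```text
t 37.17 pos [ 0.4404 -0.0169  0.1864] yaw 0.0 open 0.0317 grip 30.0 F [ 0.2 -0.2 -1. ] j7 -0.35
turn units [-0.03 -0.01  0.  ] then shift units [-2.86  7.57 -0.14]
turn units [0. 0. 0.] then shift units [0.  0.  6.8]
```

Request:
servo_tool:
  rows: "-0.2 0.5 0 0 0 0 0.8; -0.4 1 0 0 0 0 0.8; -0.4 1 0 0 0 0 0.8; -0.4 1 0 0 0 0 0.8; -0.4 1 0 0 0 0 0.8; -0.4 1 0 0 0 0 0.8; -0.4 1 0 0 0 0 0.8; -0.26 1.0 0 0 0 0 0.8"

```text
time: 37.83
ee_pos: [0.6289, -0.0897, 0.1861]
tcp_rot: [-0.001, 0.707, 0.707, -0.001]
ft_force: [0.1, -0.5, -0.6]
opening: 0.0318
grasp_force: 30.0
```

Request:
servo_tool:
  rows: "0 0.07 0 0 0 0 0.8; 0 0 0 0 0 0 0.8; 0 0 0 0 0 0 0.8; 0 0 0 0 0 0 0.8; 0 0 0 0 0 0 0.8; 0 0 0 0 0 0 0.8; 0 0 0 0 0 0 0.8; 0 0 0 0 0 0 0.8"

```text
time: 38.5
ee_pos: [0.6297, -0.0884, 0.1867]
tcp_rot: [-0.001, 0.707, 0.707, -0.0]
ft_force: [-0.2, -0.2, -0.0]
opening: 0.0315
grasp_force: 30.1
```

Request:
servo_tool:
  rows: "0 0 0.8 0 0 0 0.8; 0 0 1 0 0 0 0.8; 0 0 1 0 0 0 0.8; 0 0 1 0 0 0 0.8; 0 0 1 0 0 0 0.8; 0 0 1 0 0 0 0.8; 0 0 0.5 0 0 0 0.8; 0 0 0.2 0 0 0 0.8"

```text
time: 39.17
ee_pos: [0.6288, -0.0882, 0.0224]
tcp_rot: [-0.002, 0.707, 0.707, -0.001]
ft_force: [0.9, -0.1, -0.2]
opening: 0.0317
grasp_force: 30.1
```

Request:
servo_tool:
  rows: "0 0 0 0 0 0 0.8; 0 0 0 0 0 0 0.8; 0 0 0 0 0 0 0.8; 0 0 0 0 0 0 0.8; 0 0 0 0 0 0 0.8; 0 0 0 0 0 0 0.8; 0 0 0 0 0 0 0.8; 0 0 0 0 0 0 0.8"

```text
time: 39.83
ee_pos: [0.6297, -0.0884, 0.0243]
tcp_rot: [-0.001, 0.707, 0.707, -0.0]
ft_force: [-0.3, 0.0, -1.0]
opening: 0.0321
grasp_force: 30.1
```

```bash
python3 go.py 0.6296,-0.0885,0.021,0
```

```text
t 39.83 pos [ 0.6297 -0.0884  0.0243] yaw -0.01 open 0.0321 grip 30.1 F [-0.3  0.  -1. ] j7 -0.19
turn units [-0.01 -0.01 -0.  ] then shift units [-0.01 -0.    0.13]
```

Request:
servo_tool:
  rows: "0 0 0.12 0 0 0 0.8; 0 0 0 0 0 0 0.8; 0 0 0 0 0 0 0.8; 0 0 0 0 0 0 0.8; 0 0 0 0 0 0 0.6; 0 0 0 0 0 0 0.55; 0 0 0 0 0 0 0.5; 0 0 0 0 0 0 0.4"

```text
time: 40.5
ee_pos: [0.6295, -0.0884, 0.0211]
tcp_rot: [-0.001, 0.707, 0.707, -0.0]
ft_force: [0.0, 0.7, 0.6]
opening: 0.051
grasp_force: 0.0
```

Request:
servo_tool:
  rows: "0 0 0 0 0 0 0.3; 0 0 -0.4 0 0 0 0.3; 0 0 -0.8 0 0 0 0.3; 0 0 -1 0 0 0 0.3; 0 0 -1 0 0 0 0.3; 0 0 -1 0 0 0 0.3; 0 0 -1 0 0 0 0.3; 0 0 -1 0 0 0 0.3"

```text
time: 41.17
ee_pos: [0.6296, -0.0884, 0.1783]
tcp_rot: [-0.001, 0.707, 0.707, -0.0]
ft_force: [-0.5, -0.3, 0.7]
opening: 0.0595
grasp_force: 0.0
```

Request:
servo_tool:
  rows: "0 0 -1 0 0 0 0.3; 0 0 -0.8 0 0 0 0.3; 0 0 0 0 0 0 0.3; 0 0 0 0 0 0 0.3; 0 0 0 0 0 0 0.3; 0 0 0 0 0 0 0.3; 0 0 0 0 0 0 0.3; 0 0 0 0 0 0 0.3"

```text
time: 41.83
ee_pos: [0.6297, -0.0884, 0.2206]
tcp_rot: [-0.001, 0.707, 0.707, -0.001]
ft_force: [0.8, -0.2, 0.3]
opening: 0.0598
grasp_force: 0.0
```

```bash
python3 go.py 0.3555,-0.2765,0.225,0; python3 snap.py 5
python3 - <<'E'
from h import *
a=cv2.imread("pics/scene5.png")[180:330,230:430]; b=cv2.imread("pics/top5.png")[170:320,330:530]
cv2.imwrite("pics/c5.png",cv2.resize(np.hstack([a,b]),(800,300),interpolation=cv2.INTER_CUBIC))
# cap of target bottle: dark, unsaturated blob near top px
for n,(u,v) in(("top0",(418,263)),("scene0",(427,212))):
    p,d,K,T=load(n+".npz"); g=p[v-14:v+15,u-14:u+15].astype(int); mx=g.max(2); mn=g.min(2); print(n); 
    if n=="top0":
        v2,u2=np.mgrid[v-14:v+15,u-14:u+15]; dd=d[v-14:v+15,u-14:u+15]
        m=(dd>0)&(dd<np.percentile(dd[dd>0],5)+.008); c=cont(m,20)
        for k in c:(x,y),r=cv2.minEnclosingCircle(k); print((x+u-14,y+v-14),r,ray(K,T,[(x+u-14,y+v-14)],.142))
E
```

```text
t 41.83 pos [ 0.6297 -0.0884  0.2206] yaw -0.0 open 0.0598 grip 0.0 F [ 0.8 -0.2  0.3] j7 -0.11
turn units [-0.03 -0.01 -0.  ] then shift units [ -7.52 -10.97  -0.18]
top0
(420.3823528289795, 261.6176471710205) 6.812591552734375 [[ 0.35144381 -0.27507244  0.142     ]]
scene0
```

View pics/c5.png

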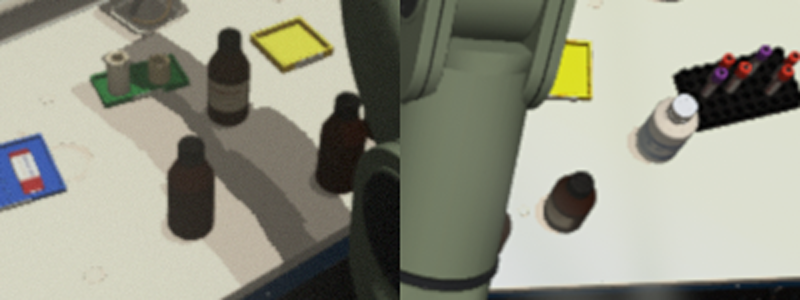

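Both rolls now stand in the green tray, at scene (289,217) and (310,214). Now the amber bottle, with its cap at top pixel (420,262), about (0.353,-0.276).

Request:
servo_tool:
  rows: "-0.3 -0.5 0 0 0 0 0.25; -0.7 -1 0 0 0 0 0.25; -0.7 -1 0 0 0 0 0.25; -0.7 -1 0 0 0 0 0.25; -0.7 -1 0 0 0 0 0.25; -0.7 -1 0 0 0 0 0.25; -0.7 -1 0 0 0 0 0.25; -0.7 -1 0 0 0 0 0.25"

```text
time: 42.6
ee_pos: [0.4411, -0.2191, 0.2213]
tcp_rot: [-0.001, 0.707, 0.707, -0.0]
ft_force: [0.6, -1.0, -0.3]
opening: 0.0643
grasp_force: 0.0
```

Request:
servo_tool:
  rows: "-0.7 -1 0 0 0 0 0.25; -0.7 -1 0 0 0 0 0.25; -0.7 -1 0 0 0 0 0.25; -0.2 -0.5 0 0 0 0 0.25; 0 0 0 0 0 0 0.25; 0 0 0 0 0 0 0.25; 0 0 0 0 0 0 0.25; 0 0 0 0 0 0 0.25"

```text
time: 43.27
ee_pos: [0.3557, -0.2754, 0.2214]
tcp_rot: [-0.001, 0.707, 0.708, -0.0]
ft_force: [0.2, -0.4, -0.3]
opening: 0.0642
grasp_force: 0.0
```

```bash
python3 go.py 0.354,-0.2762,0.119,0
```

```text
t 43.27 pos [ 0.3557 -0.2754  0.2214] yaw 0.07 open 0.0642 grip 0.0 F [ 0.2 -0.4 -0.3] j7 0.25
turn units [-0.01 -0.01  0.01] then shift units [-0.03 -0.07  4.09]
```

Request:
servo_tool:
  rows: "0.03 -0.07 0.6 0 0 0 0.25; 0 0 0.8 0 0 0 0.25; 0 0 0.8 0 0 0 0.25; 0 0 0.8 0 0 0 0.25; 0 0 0.6 0 0 0 0.25; 0 0 0.4 0 0 0 0.25; 0 0 0.09 0 0 0 0.25; 0 0 0 0 0 0 0.25"

```text
time: 43.93
ee_pos: [0.3534, -0.2746, 0.1188]
tcp_rot: [-0.001, 0.707, 0.707, -0.0]
ft_force: [0.2, 0.2, 0.8]
opening: 0.0643
grasp_force: 0.0
```

```bash
python3 go.py 0.354,-0.2762,0.119,0; python3 snap.py 6
python3 - <<'E'
import cv2,numpy as np
a=cv2.imread("pics/scene6.png")[150:300,330:530]; b=cv2.imread("pics/top6.png")[190:340,330:530]
cv2.imwrite("pics/c6.png",cv2.resize(np.hstack([a,b]),(800,300),interpolation=cv2.INTER_CUBIC))
E
```

```text
t 43.93 pos [ 0.3534 -0.2746  0.1188] yaw 0.06 open 0.0643 grip 0.0 F [0.2 0.2 0.8] j7 0.14
turn units [-0.02 -0.01  0.01] then shift units [-0.07  0.03 -0.01]
```

View pics/c6.png

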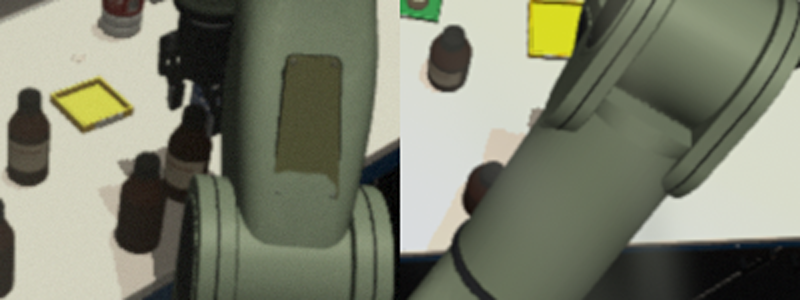

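The far finger tip is just beyond the cap, at scene about (419,201), where it should be. The other finger is hidden behind the arm. I'll close.

Request:
servo_tool:
  rows: "-0.05 0 0 0 0 0 0.3; 0 0 0 0 0 0 0.4; 0 0 0 0 0 0 0.5; 0 0 0 0 0 0 0.55; 0 0 0 0 0 0 0.6; 0 0 0 0 0 0 0.65; 0 0 0 0 0 0 0.8; 0 0 0 0 0 0 0.8"
  force: 50

```text
time: 44.7
ee_pos: [0.3532, -0.2765, 0.1195]
tcp_rot: [-0.0, 0.707, 0.707, -0.0]
ft_force: [-0.3, 0.2, 8.7]
opening: 0.0318
grasp_force: 48.6
```

Request:
servo_tool:
  rows: "0 0 0 0 0 0 0.8; 0 0 0 0 0 0 0.8; 0 0 0 0 0 0 0.8; 0 0 0 0 0 0 0.8; 0 0 0 0 0 0 0.8; 0 0 0 0 0 0 0.8; 0 0 0 0 0 0 0.8; 0 0 0 0 0 0 0.8"

```text
time: 45.37
ee_pos: [0.3532, -0.2765, 0.1195]
tcp_rot: [-0.0, 0.707, 0.707, -0.0]
ft_force: [-0.8, 0.4, 8.8]
opening: 0.0312
grasp_force: 48.6
```

Request:
servo_tool:
  rows: "0 0 -0.2 0 0 0 0.8; 0 0 -0.4 0 0 0 0.8; 0 0 -0.4 0 0 0 0.8; 0 0 -0.4 0 0 0 0.8; 0 0 -0.2 0 0 0 0.8; 0 0 0 0 0 0 0.8; 0 0 0 0 0 0 0.8; 0 0 0 0 0 0 0.8"

```text
time: 46.03
ee_pos: [0.3528, -0.2763, 0.1587]
tcp_rot: [-0.001, 0.707, 0.707, -0.0]
ft_force: [0.3, 0.6, -4.3]
opening: 0.0315
grasp_force: 49.8
```

```bash
python3 go.py 0.569,-0.290,0.16,0
```

```text
t 46.03 pos [ 0.3528 -0.2763  0.1587] yaw -0.01 open 0.0315 grip 49.8 F [ 0.3  0.6 -4.3] j7 0.18
turn units [-0.02 -0.01 -0.  ] then shift units [-0.55  8.65 -0.05]
```

Request:
servo_tool:
  rows: "0 0.1 0 0 0 0 0.8; 0 0.2 0 0 0 0 0.8; 0 0.35 0 0 0 0 0.8; -0.1 0.5 0 0 0 0 0.8; -0.1 0.6 0 0 0 0 0.8; -0.1 0.7 0 0 0 0 0.8; -0.1 0.75 0 0 0 0 0.8; -0.1 0.8 0 0 0 0 0.8"

```text
time: 46.7
ee_pos: [0.4544, -0.2887, 0.1588]
tcp_rot: [-0.001, 0.707, 0.707, -0.0]
ft_force: [0.1, -0.2, -3.7]
opening: 0.0318
grasp_force: 49.8
```

Request:
servo_tool:
  rows: "-0.1 0.8 0 0 0 0 0.8; 0 0.75 0 0 0 0 0.8; 0 0.7 0 0 0 0 0.8; 0 0.65 0 0 0 0 0.8; 0 0.6 0 0 0 0 0.8; 0 0.5 0 0 0 0 0.8; 0 0.35 0 0 0 0 0.8; 0 0.2 0 0 0 0 0.8"

```text
time: 47.37
ee_pos: [0.5682, -0.2906, 0.1583]
tcp_rot: [-0.001, 0.707, 0.707, -0.0]
ft_force: [-0.6, 0.4, -3.6]
opening: 0.0315
grasp_force: 49.8
```

Request:
servo_tool:
  rows: "0 0.1 0 0 0 0 0.8; 0 0 0 0 0 0 0.8; 0 0 0 0 0 0 0.8; 0 0 0 0 0 0 0.8; 0 0 0 0 0 0 0.8; 0 0 0 0 0 0 0.8; 0 0 0 0 0 0 0.8; 0 0 0 0 0 0 0.8"

```text
time: 48.03
ee_pos: [0.5692, -0.2915, 0.1589]
tcp_rot: [-0.001, 0.707, 0.707, -0.0]
ft_force: [0.4, -0.6, -3.7]
opening: 0.0313
grasp_force: 49.9
```

```bash
python3 go.py 0.5705,-0.291,0.124,0;  python3 snap.py 7
python3 - <<'E'
import cv2,numpy as np
a=cv2.imread("pics/scene7.png")[130:280,300:500]; b=cv2.imread("pics/top7.png")[150:300,330:530]
cv2.imwrite("pics/c7.png",cv2.resize(np.hstack([a,b]),(800,300),interpolation=cv2.INTER_CUBIC))
E
```

```text
t 48.03 pos [ 0.5692 -0.2915  0.1589] yaw -0.01 open 0.0313 grip 49.9 F [ 0.4 -0.6 -3.7] j7 0.18
turn units [-0.02 -0.01 -0.  ] then shift units [0.02 0.05 1.39]
```

View pics/c7.png

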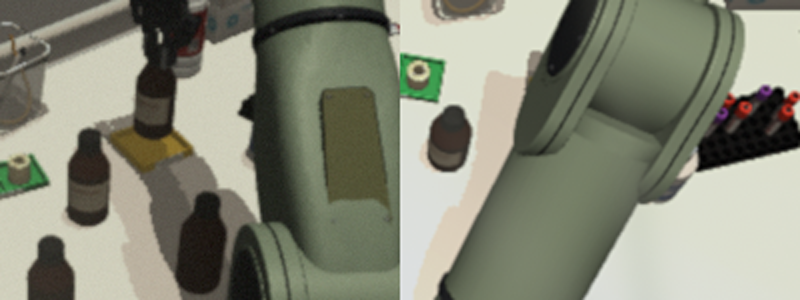

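The bottle hangs upright above the yellow tray at scene (377,200). Lowering gently.

Request:
servo_tool:
  rows: "0 0.05 0.1 0 0 0 0.8; 0 0 0.2 0 0 0 0.8; 0 0 0.3 0 0 0 0.8; 0 0 0.3 0 0 0 0.8; 0 0 0.25 0 0 0 0.8; 0 0 0.15 0 0 0 0.8; 0 0 0.06 0 0 0 0.8; 0 0 0.04 0 0 0 0.8"

```text
time: 48.8
ee_pos: [0.5705, -0.2914, 0.1236]
tcp_rot: [-0.001, 0.707, 0.707, -0.0]
ft_force: [0.2, -0.5, -3.7]
opening: 0.0314
grasp_force: 49.9
```

Request:
servo_tool:
  rows: "0 0 0.02 0 0 0 0.8; 0 0 0.02 0 0 0 0.8; 0 0 0 0 0 0 0.8; 0 0 0 0 0 0 0.8; 0 0 0 0 0 0 0.8; 0 0 0 0 0 0 0.8; 0 0 0 0 0 0 0.8; 0 0 0 0 0 0 0.8"

```text
time: 49.47
ee_pos: [0.5705, -0.2914, 0.1229]
tcp_rot: [-0.001, 0.707, 0.707, -0.0]
ft_force: [0.5, 0.2, -3.2]
opening: 0.0314
grasp_force: 49.9
```

Request:
servo_tool:
  rows: "0 0 0.02 0 0 0 0.8; 0 0 0.02 0 0 0 0.8; 0 0 0 0 0 0 0.8; 0 0 0 0 0 0 0.8; 0 0 0 0 0 0 0.8; 0 0 0 0 0 0 0.8; 0 0 0 0 0 0 0.8; 0 0 0 0 0 0 0.8"

```text
time: 50.13
ee_pos: [0.5708, -0.2915, 0.1226]
tcp_rot: [-0.0, 0.707, 0.707, -0.0]
ft_force: [-1.8, 0.7, 6.5]
opening: 0.0315
grasp_force: 51.3
```

Request:
servo_tool:
  rows: "0 0 0 0 0 0 0.6; 0 0 0 0 0 0 0.57; 0 0 0 0 0 0 0.54; 0 0 0 0 0 0 0.5; 0 0 0 0 0 0 0.45; 0 0 0 0 0 0 0.4; 0 0 0 0 0 0 0.3; 0 0 0 0 0 0 0.25"

```text
time: 50.8
ee_pos: [0.5705, -0.2914, 0.1218]
tcp_rot: [-0.001, 0.707, 0.707, -0.0]
ft_force: [-0.7, 0.1, 0.0]
opening: 0.0638
grasp_force: 0.0
```

Request:
servo_tool:
  rows: "0 0 0 0 0 0 0.25; 0 0 -0.2 0 0 0 0.25; 0 0 -0.4 0 0 0 0.25; 0 0 -0.6 0 0 0 0.25; 0 0 -0.8 0 0 0 0.25; 0 0 -0.8 0 0 0 0.25; 0 0 -0.8 0 0 0 0.25; 0 0 -0.6 0 0 0 0.25"

```text
time: 51.47
ee_pos: [0.5709, -0.2915, 0.2296]
tcp_rot: [0.0, 0.707, 0.707, 0.0]
ft_force: [-0.3, -0.2, 0.3]
opening: 0.064
grasp_force: 0.0
```

Request:
servo_tool:
  rows: "0.2 -0.5 0 0 0 0 0.25; 0.5 -0.8 0 0 0 0 0.25; 0.5 -0.8 0 0 0 0 0.25; 0.5 -0.8 0 0 0 0 0.25; 0.5 -0.8 0 0 0 0 0.25; 0.5 -0.5 0 0 0 0 0.25; 0.3 -0.2 0 0 0 0 0.25; 0 0 0 0 0 0 0.25"

```text
time: 52.13
ee_pos: [0.4601, -0.2154, 0.2284]
tcp_rot: [-0.0, 0.707, 0.707, -0.0]
ft_force: [0.1, -1.1, -0.3]
opening: 0.0644
grasp_force: 0.0
```

```bash
python3 go.py;  python3 snap.py 8
python3 - <<'E'
import cv2,numpy as np
a=cv2.imread("pics/scene8.png")[150:350,130:450]; b=cv2.imread("pics/top8.png")[150:350,180:500]
cv2.imwrite("pics/c8.png",cv2.resize(np.hstack([a,b]),None,fx=1.25,fy=1.25,interpolation=cv2.INTER_CUBIC))
E
```

```text
t 52.13 pos [ 0.4601 -0.2154  0.2284] yaw 0.06 open 0.0644 grip 0.0 F [ 0.1 -1.1 -0.3] j7 0.09
```

View pics/c8.png

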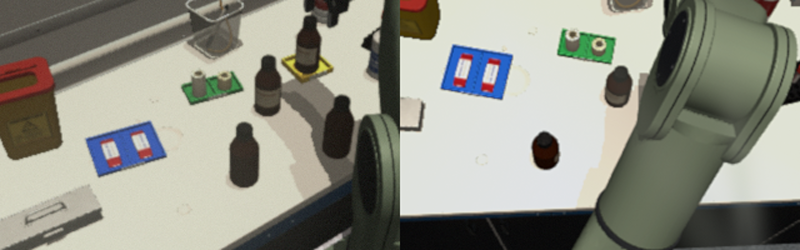

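Everything is in place: packets at scene (218,272) and (243,266), rolls at (289,216) and (309,215), and the bottle upright in the yellow tray at (377,190). The arm is clear. I'll let it settle and hand in.

Request:
servo_tool:
  rows: "0 0 0 0 0 0 0.25; 0 0 0 0 0 0 0.25; 0 0 0 0 0 0 0.25; 0 0 0 0 0 0 0.25; 0 0 0 0 0 0 0.25; 0 0 0 0 0 0 0.25; 0 0 0 0 0 0 0.25; 0 0 0 0 0 0 0.25"

```text
time: 52.9
ee_pos: [0.4606, -0.2165, 0.227]
tcp_rot: [-0.001, 0.707, 0.707, -0.0]
ft_force: [0.1, 0.5, -0.1]
opening: 0.0641
grasp_force: 0.0
```

```bash
python3 -c "
from workcell import ctrl
print(ctrl.hand_in())"
```

```text
the job is handed in; nothing more can be done
None
```

I handed the job in at about 53 s: the final picture shows both packets flat in the blue tray, both tape rolls upright in the green tray and the rightmost amber bottle standing in the yellow tray; the hand-in gave no verdict.

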